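Rack and vent the last digestion bottle

ROBOT

A 6-joint arm with a two-finger parallel gripper is mounted at the origin on a cart in front of the work surface, level with it; the furniture and walls round the work are solid. World frame = base frame: x ahead of the robot, y to its left, z up, the work surface at z = 0. Lengths are in mm, angles in rad, forces in N, time in s.
With the tool pointing down it reaches from about 400 to 925 mm from the base axis. Payload 12.5 kg.
Tool frame: the origin (TCP) lies on the centre line of the jaws, within the pads' length; the fingertips stand 22 mm ahead of it and the grasp point (between the pads) lies 3 mm ahead of it; z points along the fingers, y is the line along which they close (so a half turn about z gives the same grasp; the last joint's range is limited). The gripper opens to 95 mm and grips with 3 to 60 N. Pads are 20 mm wide; open, the fingers measure 119 mm over their backs; the gripper's body (75 mm by 180 mm) begins 59 mm behind the grasp point.
Start: joints at [1.156, 0.491, 1.559, -0, 1.092, -0.106], TCP at [189.93, 595.459, 236.661] pointing down, gripper open.
Joint ranges: [-3.1, 3.1], [-0.84, 2.19], [0.05, 2.79], [-1.13, 4.28], [0.06, 2.93], [-2.69, 2.69]. Speed limits (rad/s): [2.22, 2.22, 2.79, 3.14, 3.14, 3.14].

INTERFACE

Orientations are given as a rotation vector (axis times angle).
In Python, from rig import sense, grab_frame, finish_job gives the robot as it stands.
- The arm moves only by the shell command python3 -m creep 'ROWS' [FORCE]. ROWS is JSON, a list of rows, each an object of numbers: "tx", "ty", "tz": the shift along the tool's x, y, z as a fraction of full scale; "rx", "ry", "rz": the turn, a rotation vector about the tool's x, y, z as a fraction of full scale; "jaw": the closure, from -1 (fully open) to 1 (shut). In form: [{"tx": .., "ty": .., "tz": .., "rx": .., "ry": .., "rz": .., "jaw": ..}, ...]. A call has 1 to 8 rows; each row is the pose to reach, as a shift and turn from the pose commanded when the call began, along the tool's axes at that moment, turning the shorter way round; what a row does not reach only later rows make up. Full scale, the value 1, is 0.15 m for a shift and 180 degrees for a turn. A row lasts 1/10 s, in which the tool goes at most 50 mm and 8.59 degrees, less where a joint would pass 70% of its speed; a pose out of reach is approached as far as the arm can. A call with a number of a shift or a turn outside -1 to 1 is refused whole. A call with a gripper value outside its range is refused whole. The fingers move at their own pace and stop on an object; FORCE is the grip in N (left out, the last holds). Time passes only in rows, so rows that repeat a pose let the fingers close. It gives the time, the measured TCP pose, the force, the opening and the grip force at its end, in the units of the state.
- sense(): the state, without advancing time (a new reading comes with each control period).
- grab_frame(name): name is "scene" or "top"; returns a dict with "color" (480x640x3 uint8, red, green, blue), "camera_matrix" (3x3 intrinsics, pixels), "cam_to_world" (4x4, takes a point from camera to world coordinates). Camera axes: x right, y up, looking along -z (the intrinsics and any distortion apply to the point x, -y, -z); pixel columns grow to the right and rows downward; lengths in mm; the calibration is good to about 2 mm. A picture is of the moment at which its call begins. There is no depth.
- finish_job(): hands the job in; it is judged then, once.
The state is a dict: "time_s": time; "qpos": joint angles; "joint_vel": joint speeds; "joint_efforts": joint torques, N m; "eef_pos": TCP position; "eef_rot": TCP orientation; "force": force on the tool from outside, world axes, zero at the start; "moment": the same for the moment, N m; "opening": finger opening in mm; "gripper_force": force on a finger pad.
Only numpy, scipy, OpenCV 4.12 (cv2) and the standard library are available. Lean on these libraries where they do the work, as an engineer would, in place of code of your own. Each camera call takes 0.05 s, during which the arm holds its last target. There are 200 camera calls.

TASK

The digestion bottles are about to go into the warming oven in their rack: put the square bottle that is still standing on the worktop into the one empty cell of the rack, standing fully down on the cell's floor. Then screw its cap (now only started on the thread) down clockwise until it bottoms out, and back it off a quarter turn so that the bottle can vent. Finish while still gripping the cap there, because the sample has begun to gas and the cap must not be let go; leave the other bottles and the things on the worktop as they are.

Things in the scene. Friction and masses are not known exactly. Their poses are not given: they have to be found in the camera images.
- spare: the loose bottle: off-white, 0.15 to 0.35 kg with its cap, square body 44 x 44 mm with upright corners rounded at 7 mm, lowest 5 mm tapered to 36 mm; flat sides from 5 to 64 mm, then a shoulder running in to a round neck at 78 mm; the cap stands above. Origin: centre of the underside; z up the bottle, x and y square to its flat sides.
- cap: the spare bottle's dark grey ribbed screw cap, round, 38 mm across and 19.5 mm high, turning about the bottle's upright axis. Origin: centre of the cap's lower rim, 80 mm above the bottle's underside when the cap is screwed home; 8 mm higher per full turn unscrewed (1.27 mm per rad). z up; x along the 24 mm pointer bar moulded on its top.
- cap_top (a point): centre of the top face of the spare bottle's cap, 19.5 mm above its lower rim.
- cap_turn (a joint): turn of the spare bottle's cap on its thread relative to the bottle, rad: 0 = bottomed out (hard stop), growing as it is unscrewed (anticlockwise seen from above); starts at about 1.9 to 2.7; stops at 3.3, the cap does not come off. Turning it takes about 0.05 N m; it stays where it is left.
- rack: steel rack, 150 x 220 mm, fixed; standing on 20 mm feet; plates at 36-39 and 58-61 mm height with six square 47 mm openings (2 along x, 3 along y, pitch 70 mm), cell floor 24 mm above the worktop; corner nuts to 69 mm, a loop at each y end. Origin: centre of its underside; x across the two rows, y along the three. A cell keeps its bottle from turning with the cap (6 degrees of play).
- cell0 (a point): centre of the floor of rack cell 0, at x -35, y +70 mm in the rack's frame; square to the rack's axes. Five of the six cells hold a bottle.
- cell1 (a point): centre of the floor of rack cell 1, at x -35, y +0 mm in the rack's frame; square to the rack's axes. Five of the six cells hold a bottle.
- cell2 (a point): centre of the floor of rack cell 2, at x -35, y -70 mm in the rack's frame; square to the rack's axes. Five of the six cells hold a bottle.
- cell3 (a point): centre of the floor of rack cell 3, at x +35, y +70 mm in the rack's frame; square to the rack's axes. Five of the six cells hold a bottle.
- cell4 (a point): centre of the floor of rack cell 4, at x +35, y +0 mm in the rack's frame; square to the rack's axes. Five of the six cells hold a bottle.
- cell5 (a point): centre of the floor of rack cell 5, at x +35, y -70 mm in the rack's frame; square to the rack's axes. Five of the six cells hold a bottle.
- bottle0: a square bottle of the same form and size, standing in one of the rack's cells, its cap already set (top of the cap 101.5 mm above its underside, cap fixed). Origin: centre of the underside.
- bottle1: a square bottle of the same form and size, standing in one of the rack's cells, its cap already set (top of the cap 101.5 mm above its underside, cap fixed). Origin: centre of the underside.
- bottle2: a square bottle of the same form and size, standing in one of the rack's cells, its cap already set (top of the cap 101.5 mm above its underside, cap fixed). Origin: centre of the underside.
- bottle3: a square bottle of the same form and size, standing in one of the rack's cells, its cap already set (top of the cap 101.5 mm above its underside, cap fixed). Origin: centre of the underside.
- bottle4: a square bottle of the same form and size, standing in one of the rack's cells, its cap already set (top of the cap 101.5 mm above its underside, cap fixed). Origin: centre of the underside.
- furnace_camera: fixed dark box-shaped monitor unit behind the work, 198 mm high; its front face lies 95 mm in front (-x) of its origin, its sides 120 mm to either side (y). Keep clear of it. Origin: centre of the underside.
- beaker: glass beaker, 65 mm across, 78 mm high, a bystander on the worktop to the right. Origin: centre of the underside.
- small_bottle: small round white reagent bottle with a screw cap, 45 mm across, 106 mm high, a bystander on the worktop to the right. Origin: centre of the underside.
- white_tin: low round white pot, 53 mm across, 30 mm high, a bystander on the worktop to the right. Origin: centre of the underside.
There are look-alikes about, which are no part of the job. Leave any purple look-alike of the bottle1 alone. Leave any turquoise look-alike of the bottle3 alone.

How it is judged:
By the outcome, as a careful person would: the job done as asked, in the order asked, and still so for the second after the job is handed in, while the arm keeps its last pose, push and grip.
It also fails if it takes over 61 s, if anything falls off the work surface, if the arm or the gripper's body presses on something with over 40 N, if the wrist force passes 120 N, or if a joint passes its speed limit or range.

## Working session

There is one attempt and no reset: what is moved stays moved. The work goes in short steps, Python scripts to look and compute and a shell command to move; the robot and the scene stay as the last step left them, time stands still between calls to the robot, and variables do not carry over. Pictures are saved under pics/ and viewed, at most 10 in all, crops included, and the job is handed in when it is done.

```bash
mkdir -p pics; ls; python3 - <<'E'
from rig import *
import cv2
s=sense();print(s)
for n in("scene","top"):
    f=grab_frame(n);cv2.imwrite(f"pics/{n}0.png",f["color"][:,:,::-1]);print(n,f["camera_matrix"],f["cam_to_world"],[k for k in f])
E
```

```text
pics
{'time_s': 0.0, 'qpos': array([ 1.15637927e+00,  4.91560181e-01,  1.55946725e+00, -1.97060150e-05,
        1.09172436e+00, -1.05626058e-01]), 'joint_vel': array([ 0.00012373, -0.00036139,  0.00267362, -0.00076829, -0.00024353,
       -0.00118   ]), 'joint_efforts': array([ 9.04128992e-04, -6.12650156e+01, -2.58186346e+01,  6.92886324e-02,
        4.82448132e-02, -1.12094701e-04]), 'eef_pos': array([189.84497231, 595.22326014, 236.05522769]), 'eef_rot': array([-4.83065544e-01, -3.10394631e+00,  1.76646022e-03]), 'force': array([-0.24729114, -0.44304113,  0.47244394]), 'moment': array([ 0.03522063, -0.03534287,  0.02428863]), 'gripper_force': 0.0, 'opening': 94.98703760303428}
scene [[445.37073992   0.         317.65783906]
 [  0.         445.37073992 245.81350577]
 [  0.           0.           1.        ]] [[ 5.72177164e-01  4.83548801e-01 -6.62415165e-01 -2.46554385e+02]
 [-8.19872312e-01  3.17002113e-01 -4.76779879e-01 -5.40915291e+02]
 [-2.05593315e-02  8.15898411e-01  5.77829643e-01  7.47006084e+02]
 [ 0.00000000e+00  0.00000000e+00  0.00000000e+00  1.00000000e+00]] ['color', 'camera_matrix', 'cam_to_world']
top [[535.05783842   0.         320.69269361]
 [  0.         535.05783842 248.49149136]
 [  0.           0.           1.        ]] [[-1.01012333e-02  9.77994011e-01 -2.08388289e-01  2.89997506e+02]
 [-9.99934568e-01 -1.09982355e-02 -3.14622336e-03  1.70135441e+01]
 [-5.36889108e-03  2.08342873e-01  9.78041115e-01  1.23323290e+03]
 [ 0.00000000e+00  0.00000000e+00  0.00000000e+00  1.00000000e+00]] ['color', 'camera_matrix', 'cam_to_world']
```

View pics/scene0.png

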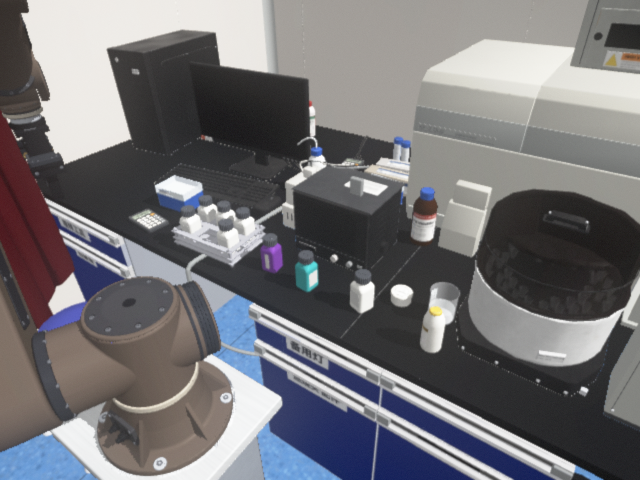

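View pics/top0.png

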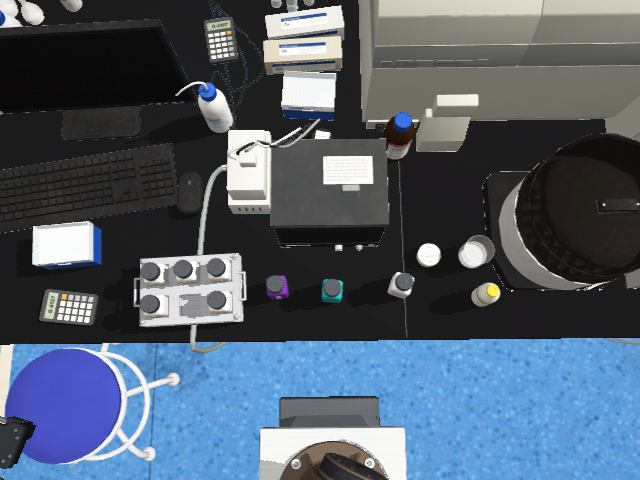

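Candidates, in the top picture: purple bottle (277,287), turquoise bottle (332,290) and off-white square bottle with a dark cap (400,286; scene 362,292). The off-white one fits the description. The small round white bottle with the yellow cap (487,293) is a bystander. The empty rack cell is the front middle one, at top (188,303). I'll confirm both in one enlarged crop.

```bash
python3 - <<'E'
import cv2,numpy as np
t=cv2.imread("pics/top0.png");s=cv2.imread("pics/scene0.png")
R=lambda im,x,y,w,h,k:cv2.resize(im[y:y+h,x:x+w],None,fx=k,fy=k,interpolation=cv2.INTER_CUBIC)
o=np.zeros((600,800,3),np.uint8)
o[:320,:480]=R(t,130,248,120,80,4)
o[:320,480:800]=R(t,380,266,40,40,8)
o[320:600,:400]=R(s,170,190,100,70,4)
o[320:600,400:680]=R(s,340,260,40,40,7)[:280]
cv2.imwrite("pics/m1.png",o)
E
```

```text
(no output)
```

View pics/m1.png

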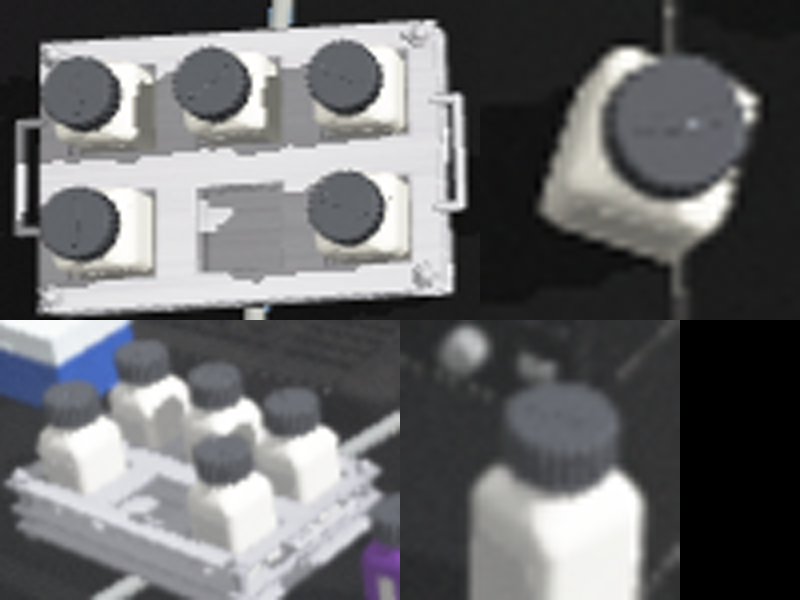

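The crop confirms both: the off-white bottle stands turned about 25–30°, and the front-middle cell is empty. Next I'll fit the poses.

```bash
cat > geo.py <<'E'
import numpy as np, pickle
from rig import grab_frame
def ray(f,uv,z):
    K,T=f["camera_matrix"],f["cam_to_world"]
    u,v=uv; d=np.array([(u-K[0,2])/K[0,0],-(v-K[1,2])/K[1,1],-1.]); d=T[:3,:3]@d; o=T[:3,3]
    return (o+d*(z-o[2])/d[2])[:2]
def proj(f,P):
    K,T=f["camera_matrix"],f["cam_to_world"]
    c=(np.atleast_2d(P)-T[:3,3])@T[:3,:3]
    return np.c_[K[0,0]*c[:,0]/-c[:,2]+K[0,2],K[1,1]*-c[:,1]/-c[:,2]+K[1,2]]
E
python3 - <<'E'
from geo import *
import cv2
from scipy.optimize import least_squares
ft=grab_frame("top");fs=grab_frame("scene")
cr=lambda p,x0,y0,k,ox=0,oy=0:(x0+(p[0]-ox+.5)/k-.5,y0+(p[1]-oy+.5)/k-.5)
for z in(61,):
    C=np.array([ray(ft,cr(p,130,248,4),z) for p in[(40,42),(437,20),(452,291),(38,312)]])
print("rack corners",C.round(1),"mean",C.mean(0))
M=np.array([[75,110],[75,-110],[-75,-110],[-75,110.]])
def rf(p,M):
    c,s=np.cos(p[2]),np.sin(p[2]);return M@np.array([[c,s],[-s,c]])+p[:2]
r=least_squares(lambda p:(rf(p,M)-C).ravel(),[500,280,0]);print("rack",r.x,r.fun.round(1))
# dark blobs = caps; fit spare and racked caps
caps=np.array([ray(ft,cr(p,130,248,4),122) for p in[(80,93),(211,84),(345,77),(79,222),(346,207)]])
MB=np.array([[35,70],[35,0],[35,-70],[-35,70],[-35,-70.]])
r2=least_squares(lambda p:(rf(p,MB)-caps).ravel(),[500,280,0]);print("rack by caps",r2.x,r2.fun.round(1))
print("spare top",ray(ft,cr((678,124),380,266,8,480,0),100), "scene cap top",ray(fs,cr((563,412),340,260,7,400,320),102.5))
print("furnace front top edge",[ray(ft,p,198) for p in[(272,226),(387,222)]])
E
```

```text
rack corners [[522.3 425.8]
 [532.4 204. ]
 [381.5 192.5]
 [372.5 417.8]] mean [452.16766422 310.03412164]
rack [4.52167664e+02 3.10034122e+02 4.95124417e-02] [-0.7 -2.2  0.2 -0.1  1.2  3.9 -0.7 -1.6]
rack by caps [4.51827547e+02 3.10596447e+02 4.78412367e-02] [ 0.9  0.5  0.2 -0.5  0.5  0.2 -1.   0.4 -0.6 -0.5]
spare top [ 458.31499706 -157.22452822] scene cap top [ 461.54193207 -157.37878013]
furnace front top edge [array([557.5888716 , 117.12061497]), array([ 563.19545119, -112.67579752])]
```

```bash
cat > fit.py <<'E'
from geo import *
import cv2
from scipy.optimize import minimize
def fit(f,win,x0,z0=0):
    u0,v0,w,h=win;k=4
    im=f["color"][v0:v0+h,u0:u0+w].astype(int)
    m=cv2.resize((im.min(2)>115).astype(np.float32),None,fx=k,fy=k,interpolation=cv2.INTER_LINEAR)
    a=np.linspace(0,2*np.pi,40,endpoint=False)
    def model(p):
        def sq(hw,r,z):
            c=np.array([[sx*(hw-r)+r*np.cos(t),sy*(hw-r)+r*np.sin(t),z] for sx in(-1,1) for sy in(-1,1) for t in a]);return c
        c,s=np.cos(p[2]),np.sin(p[2]);R=np.array([[c,-s,0],[s,c,0],[0,0,1]])
        B=np.vstack([sq(18,5,0),sq(22,7,5),sq(22,7,64)])
        cap=np.vstack([np.c_[19*np.cos(a),19*np.sin(a),0*a+z] for z in(83,102.5)])
        o=np.zeros((h*k,w*k),np.uint8)
        for P,col in((B,255),(cap,0)):
            uv=proj(f,P@R.T+[p[0],p[1],z0]); uv=(uv-[u0,v0]+.5)*k-.5
            cv2.fillConvexPoly(o,cv2.convexHull(np.round(uv*16).astype(np.int32)),col,shift=4)
        return o/255.
    # saturate the loss outside the bottle's own surroundings
    cost=lambda p:np.abs(model(p)-m).mean()
    best=min((minimize(cost,[x0[0],x0[1],y],method="Nelder-Mead",options=dict(initial_simplex=[[x0[0],x0[1],y],[x0[0]+4,x0[1],y],[x0[0],x0[1]+4,y],[x0[0],x0[1],y+.15]])) for y in np.arange(-.7,.8,.2)),key=lambda r:r.fun)
    return best.x,best.fun,m.mean()
E
python3 - <<'E'
from fit import *
print(fit(grab_frame("top"),(380,264,36,40),(459,-157)))
print(fit(grab_frame("scene"),(342,268,40,48),(459,-157)))
E
```

```text
(array([ 4.60077262e+02, -1.58227005e+02, -3.36909731e-01]), np.float64(0.061436631944444445), np.float32(0.13819444))
(array([ 4.61724217e+02, -1.57687648e+02, -3.29580019e-01]), np.float64(0.03033447265625), np.float32(0.34427083))
```

The bottle stands at about (460.5,-158) with yaw -0.333, so the jaw axis (72.3°) already lines up with its sides (70.9°). The empty cell1 is at about (417,308.5), rack yaw 0.049. Moving to above the bottle.

```bash
python3 -m creep '[{"tx":-1,"ty":-0.667,"jaw":-1},{"tx":-1,"ty":-0.667,"jaw":-1},{"tx":-1,"ty":-0.667,"jaw":-1},{"tx":-1,"ty":-0.667,"jaw":-1},{"tx":-1,"ty":-0.667,"jaw":-1}]' 20
python3 -m creep '[{"tx":-1,"ty":-0.867,"jaw":-1},{"tx":-1,"ty":-0.867,"jaw":-1},{"tx":-1,"ty":-0.867,"jaw":-1},{"tx":-1,"ty":-0.867,"jaw":-1},{"tx":-1,"ty":-0.867,"jaw":-1}]'
```

```text
schema error: expected keys tx, ty, tz, rx, ry, rz, jaw
schema error: expected keys tx, ty, tz, rx, ry, rz, jaw
```

```bash
python3 -m creep '[{"tx":-1,"ty":-0.667,"tz":0,"rx":0,"ry":0,"rz":0,"jaw":-1},{"tx":-1,"ty":-0.667,"tz":0,"rx":0,"ry":0,"rz":0,"jaw":-1},{"tx":-1,"ty":-0.667,"tz":0,"rx":0,"ry":0,"rz":0,"jaw":-1},{"tx":-1,"ty":-0.667,"tz":0,"rx":0,"ry":0,"rz":0,"jaw":-1},{"tx":-1,"ty":-0.667,"tz":0,"rx":0,"ry":0,"rz":0,"jaw":-1}]' 20
python3 -m creep '[{"tx":-1,"ty":-0.867,"tz":0,"rx":0,"ry":0,"rz":0,"jaw":-1},{"tx":-1,"ty":-0.867,"tz":0,"rx":0,"ry":0,"rz":0,"jaw":-1},{"tx":-1,"ty":-0.867,"tz":0,"rx":0,"ry":0,"rz":0,"jaw":-1},{"tx":-1,"ty":-0.867,"tz":0,"rx":0,"ry":0,"rz":0,"jaw":-1},{"tx":-1,"ty":-0.867,"tz":0,"rx":0,"ry":0,"rz":0,"jaw":-1}]'
```

```text
time_s: 0.8
eef_pos: [304.4, 452.2, 236.9]
eef_rot: [0.488, 3.103, -0.0]
force: [0.3, -0.3, -0.1]
opening: 95.6
gripper_force: 0.0
time_s: 1.3
eef_pos: [408.0, 282.0, 236.7]
eef_rot: [0.49, 3.102, -0.0]
force: [-0.1, 0.6, 0.1]
opening: 95.2
gripper_force: 0.0
```

```bash
python3 -m creep '[{"tx":-0.733,"ty":-0.867,"tz":0,"rx":0,"ry":0,"rz":0,"jaw":-1},{"tx":-0.733,"ty":-0.867,"tz":0,"rx":0,"ry":0,"rz":0,"jaw":-1},{"tx":-0.733,"ty":-0.867,"tz":0,"rx":0,"ry":0,"rz":0,"jaw":-1},{"tx":-0.733,"ty":-0.867,"tz":0,"rx":0,"ry":0,"rz":0,"jaw":-1},{"tx":-0.733,"ty":-0.867,"tz":0,"rx":0,"ry":0,"rz":0,"jaw":-1}]'
python3 -m creep '[{"tx":-0.5,"ty":-0.867,"tz":0,"rx":0,"ry":0,"rz":0,"jaw":-1},{"tx":-0.5,"ty":-0.867,"tz":0,"rx":0,"ry":0,"rz":0,"jaw":-1},{"tx":-0.5,"ty":-0.867,"tz":0,"rx":0,"ry":0,"rz":0,"jaw":-1},{"tx":-0.5,"ty":-0.867,"tz":0,"rx":0,"ry":0,"rz":0,"jaw":-1},{"tx":-0.5,"ty":-0.867,"tz":0,"rx":0,"ry":0,"rz":0,"jaw":-1}]'
python3 -m creep '[{"tx":0,"ty":-0.95,"tz":0,"rx":0,"ry":0,"rz":0.008,"jaw":-1},{"tx":0,"ty":-0.95,"tz":0,"rx":0,"ry":0,"rz":0.008,"jaw":-1},{"tx":0,"ty":-0.95,"tz":0,"rx":0,"ry":0,"rz":0.008,"jaw":-1},{"tx":0,"ty":-0.95,"tz":0,"rx":0,"ry":0,"rz":0.008,"jaw":-1},{"tx":0,"ty":-0.95,"tz":0,"rx":0,"ry":0,"rz":0.008,"jaw":-1}]'
cat > rel.py <<'E'
import numpy as np,sys
from scipy.spatial.transform import Rotation as Ro
from rig import sense
def rel(target,yaw):
    s=sense();R=Ro.from_rotvec(s["eef_rot"]);y=R.as_matrix()[:,1];cy=np.degrees(np.arctan2(y[1],y[0]))
    d=R.inv().apply(np.array(target)-s["eef_pos"])
    dy=(yaw-cy+90)%180-90
    print("pos",s["eef_pos"].round(1),"jawyaw",cy.round(2),"rows t",(d/150).round(4),"rz(from +dyaw)",(-dy/180).round(4),"q",s["qpos"].round(2),"op",round(s["opening"],1),"F",s["force"].round(1),"M",s["moment"].round(3),"t",s["time_s"])
if __name__=="__main__": rel([float(a) for a in sys.argv[1:4]],float(sys.argv[4]))
E
python3 rel.py 460.5 -158 55 70.9
```

```text
time_s: 1.8
eef_pos: [471.9, 126.7, 236.6]
eef_rot: [0.487, 3.103, 0.0]
force: [-0.3, 0.5, 0.3]
opening: 95.0
gripper_force: 0.0
time_s: 2.3
eef_pos: [503.0, -18.3, 236.4]
eef_rot: [-0.485, -3.103, -0.001]
force: [-0.4, 0.1, 0.5]
opening: 95.2
gripper_force: 0.0
time_s: 2.8
eef_pos: [459.8, -153.3, 236.7]
eef_rot: [-0.522, -3.098, -0.001]
force: [-1.1, 0.6, 1.1]
opening: 95.0
gripper_force: 0.0
pos [ 459.8 -153.3  236.7] jawyaw 70.87 rows t [-0.0147 -0.0285  1.2111] rz(from +dyaw) -0.0002 q [-0.46  0.29  1.89  0.    0.96 -1.7 ] op 95.0 F [-1.1  0.6  1.1] M [-0.006 -0.044 -0.017] t 2.8
```

```bash
python3 -m creep '[{"tx":-0.015,"ty":-0.0285,"tz":0.5,"rx":0,"ry":0,"rz":0,"jaw":-1},{"tx":-0.015,"ty":-0.0285,"tz":0.6,"rx":0,"ry":0,"rz":0,"jaw":-1},{"tx":-0.015,"ty":-0.0285,"tz":0.8,"rx":0,"ry":0,"rz":0,"jaw":-1},{"tx":-0.015,"ty":-0.0285,"tz":0.9,"rx":0,"ry":0,"rz":0,"jaw":-1},{"tx":-0.015,"ty":-0.0285,"tz":0.9,"rx":0,"ry":0,"rz":0,"jaw":-1}]' 
python3 rel.py 460.5 -158 61 70.9
python3 - <<'E'
from geo import *
import cv2
o=np.zeros((480,800,3),np.uint8)
a=grab_frame("scene")["color"][200:320,312:412,::-1];b=grab_frame("top")["color"][220:340,350:450,::-1]
o=np.hstack([cv2.resize(x,None,fx=4,fy=4) for x in(a,b)]);cv2.imwrite("pics/g1.png",o)
E
```

```text
time_s: 3.3
eef_pos: [460.3, -156.8, 99.9]
eef_rot: [-0.517, -3.095, -0.002]
force: [-0.3, 0.2, -0.1]
opening: 94.9
gripper_force: 0.0
pos [ 460.3 -156.8   99.9] jawyaw 71.03 rows t [-0.0051 -0.0072  0.2593] rz(from +dyaw) 0.0007 q [-0.46  0.5   2.03  0.    0.61 -1.7 ] op 94.9 F [-0.3  0.2 -0.1] M [0.041 0.017 0.017] t 3.3
```

View pics/g1.png

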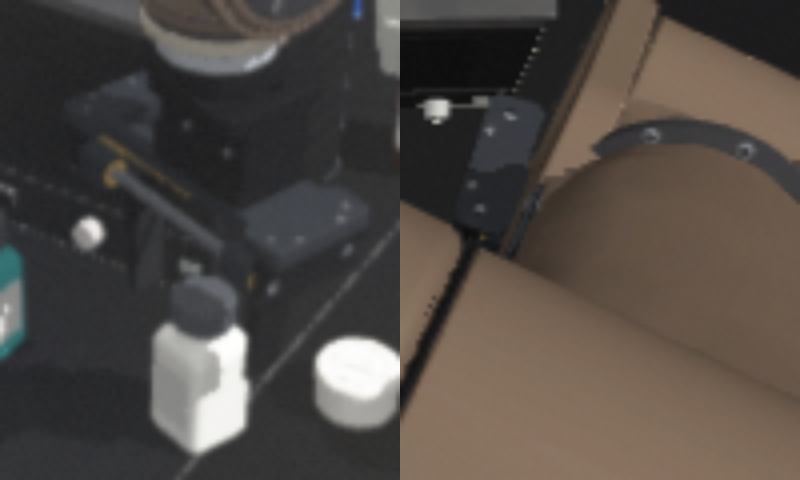

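```bash
python3 - <<'E'
from geo import *
f=grab_frame("scene")
for P in [(478,-107,78),(442,-207,78),(460,-157,103),(460,-157,160)]: u=proj(f,P)[0]; print(P,u.round(1),((u-[312,200])*4).round())
E
```

```text
(478, -107, 78) [347.8 269.9] [143. 279.]
(442, -207, 78) [377.2 293.4] [261. 374.]
(460, -157, 103) [362.4 272.8] [202. 291.]
(460, -157, 160) [363.3 252.8] [205. 211.]
```

```bash
python3 - <<'E'
import cv2,numpy as np
a=cv2.imread("pics/g1.png")[:,:400];a=(255*(a/255.)**.45).astype(np.uint8);cv2.imwrite("pics/g2.png",a)
E
```

```text
(no output)
```

View pics/g2.png

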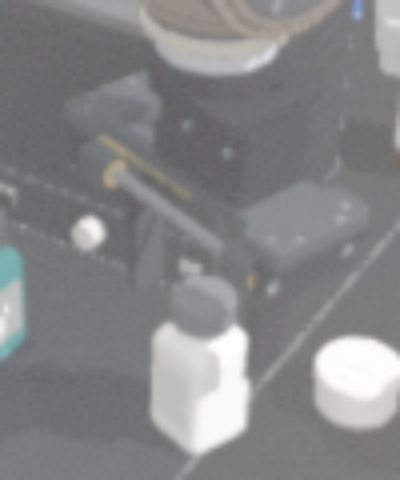

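The fingers straddle the cap: left tip at crop (150,285), right finger at about x=250, cap centre at (205,305). That agrees with the projected positions. Lowering and gripping.

```bash
python3 -m creep '[{"tx":-0.005,"ty":-0.007,"tz":0.12,"rx":0,"ry":0,"rz":0,"jaw":-1},{"tx":-0.005,"ty":-0.007,"tz":0.23,"rx":0,"ry":0,"rz":0,"jaw":-1},{"tx":-0.005,"ty":-0.007,"tz":0.26,"rx":0,"ry":0,"rz":0,"jaw":-0.6},{"tx":-0.005,"ty":-0.007,"tz":0.26,"rx":0,"ry":0,"rz":0,"jaw":-0.2},{"tx":-0.005,"ty":-0.007,"tz":0.26,"rx":0,"ry":0,"rz":0,"jaw":0},{"tx":-0.005,"ty":-0.007,"tz":0.26,"rx":0,"ry":0,"rz":0,"jaw":0.2},{"tx":-0.005,"ty":-0.007,"tz":0.26,"rx":0,"ry":0,"rz":0,"jaw":0.4},{"tx":-0.005,"ty":-0.007,"tz":0.26,"rx":0,"ry":0,"rz":0,"jaw":0.6}]' 20
python3 -m creep '[{"tx":0,"ty":0,"tz":0,"rx":0,"ry":0,"rz":0,"jaw":0.6},{"tx":0,"ty":0,"tz":0,"rx":0,"ry":0,"rz":0,"jaw":0.6},{"tx":0,"ty":0,"tz":0,"rx":0,"ry":0,"rz":0,"jaw":0.6}]' 20
python3 rel.py 460.5 -158 61 70.9
```

```text
time_s: 4.25
eef_pos: [460.9, -160.8, 63.0]
eef_rot: [0.522, 3.097, -0.0]
force: [-0.3, 0.6, 0.7]
opening: 52.6
gripper_force: 0.0
time_s: 4.55
eef_pos: [460.8, -160.7, 62.7]
eef_rot: [0.522, 3.098, 0.0]
force: [-0.1, 0.3, 3.9]
opening: 44.0
gripper_force: 19.9
pos [ 460.8 -160.7   62.7] jawyaw 70.87 rows t [0.0079 0.0163 0.0117] rz(from +dyaw) -0.0002 q [-0.47  0.57  2.05  0.    0.52 -1.71] op 44.0 F [-0.1  0.3  3.9] M [ 0.107  0.018 -0.007] t 4.55
```

```bash
python3 -m creep '[{"tx":0,"ty":0,"tz":-0.15,"rx":0,"ry":0,"rz":0,"jaw":0.6},{"tx":0,"ty":0,"tz":-0.4,"rx":0,"ry":0,"rz":0,"jaw":0.6},{"tx":0,"ty":0,"tz":-0.65,"rx":0,"ry":0,"rz":0,"jaw":0.6},{"tx":0,"ty":0,"tz":-0.85,"rx":0,"ry":0,"rz":0,"jaw":0.6},{"tx":0,"ty":0,"tz":-1,"rx":0,"ry":0,"rz":0,"jaw":0.6},{"tx":0,"ty":0,"tz":-1,"rx":0,"ry":0,"rz":0,"jaw":0.6}]' 20
for i in 1 2; do python3 -m creep '[{"tx":0.07,"ty":0.17,"tz":0,"rx":0,"ry":0,"rz":0,"jaw":0.6},{"tx":0.19,"ty":0.43,"tz":0,"rx":0,"ry":0,"rz":0,"jaw":0.6},{"tx":0.3,"ty":0.7,"tz":0,"rx":0,"ry":0,"rz":0,"jaw":0.6},{"tx":0.4,"ty":0.95,"tz":0,"rx":0,"ry":0,"rz":0,"jaw":0.6},{"tx":0.4,"ty":0.95,"tz":0,"rx":0,"ry":0,"rz":0,"jaw":0.6}]' 20; done
python3 rel.py 417 308.5 200 92.8
```

```text
time_s: 5.15
eef_pos: [461.4, -161.0, 214.8]
eef_rot: [0.521, 3.094, -0.002]
force: [0.2, -1.0, -2.6]
opening: 44.3
gripper_force: 19.9
time_s: 5.65
eef_pos: [449.5, -2.9, 211.2]
eef_rot: [-0.516, -3.096, -0.001]
force: [-0.4, -0.7, -2.2]
opening: 44.2
gripper_force: 19.9
time_s: 6.15
eef_pos: [440.1, 150.9, 211.3]
eef_rot: [-0.516, -3.097, -0.0]
force: [-0.6, -0.7, -2.9]
opening: 43.9
gripper_force: 19.9
pos [440.1 150.9 211.3] jawyaw 71.08 rows t [0.4864 0.9442 0.0759] rz(from +dyaw) -0.1207 q [ 0.19  0.3   1.97  0.    0.88 -1.05] op 43.9 F [-0.6 -0.7 -2.9] M [-0.032 -0.042 -0.005] t 6.15
```

```bash
python3 -m creep '[{"tx":0.1,"ty":0.2,"tz":0,"rx":0,"ry":0,"rz":-0.03,"jaw":0.6},{"tx":0.25,"ty":0.45,"tz":0,"rx":0,"ry":0,"rz":-0.06,"jaw":0.6},{"tx":0.38,"ty":0.7,"tz":0,"rx":0,"ry":0,"rz":-0.09,"jaw":0.6},{"tx":0.486,"ty":0.9,"tz":0.05,"rx":0,"ry":0,"rz":-0.121,"jaw":0.6},{"tx":0.486,"ty":0.944,"tz":0.076,"rx":0,"ry":0,"rz":-0.121,"jaw":0.6},{"tx":0.486,"ty":0.944,"tz":0.076,"rx":0,"ry":0,"rz":-0.121,"jaw":0.6},{"tx":0.486,"ty":0.944,"tz":0.076,"rx":0,"ry":0,"rz":-0.121,"jaw":0.6}]' 20
python3 rel.py 417 308.5 200 92.8
python3 - <<'E'
from geo import *
import cv2
o=[cv2.resize(grab_frame(n)["color"][y:y+120,x:x+100,::-1],None,fx=4,fy=4) for n,x,y in(("scene",170,150),("top",135,225))]
cv2.imwrite("pics/h1.png",np.hstack(o))
E
```

```text
time_s: 6.85
eef_pos: [418.5, 304.4, 200.5]
eef_rot: [0.07, -3.14, 0.001]
force: [-0.3, -0.1, -2.3]
opening: 44.0
gripper_force: 19.9
pos [418.5 304.4 200.5] jawyaw 92.55 rows t [0.0087 0.0281 0.0036] rz(from +dyaw) -0.0014 q [ 0.5   0.38  1.86 -0.    0.9  -1.11] op 44.0 F [-0.3 -0.1 -2.3] M [-0.022 -0.04  -0.038] t 6.85
```

View pics/h1.png

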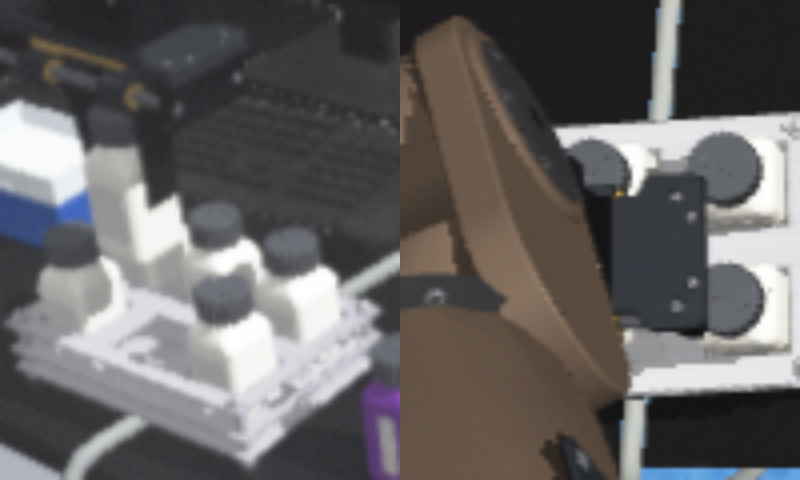

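```bash
python3 - <<'E'
from geo import *
from rig import sense
import cv2
f=grab_frame("scene");s=sense();p=s["eef_pos"];print(p)
k=7;u0,v0,w,h=168,170,112,84
im=cv2.resize(f["color"][v0:v0+h,u0:u0+w,::-1],None,fx=k,fy=k,interpolation=cv2.INTER_CUBIC)
im=(255*(im/255.)**.7).astype(np.uint8)
def line(P,c,cl=True):
    q=((proj(f,P)-[u0,v0]+.5)*k-.5).round().astype(np.int32);cv2.polylines(im,[q],cl,c,1,cv2.LINE_AA)
def sq(hx,hy,z):return np.array([[hx,hy,z],[hx,-hy,z],[-hx,-hy,z],[-hx,hy,z]],float)
def T(P,x,y,a,z=0):
    c,s_=np.cos(a),np.sin(a);return P@np.array([[c,s_,0],[-s_,c,0],[0,0,1]])+[x,y,z]
a=np.radians(2.55)
for z in(5,64):line(T(sq(22,22,z),p[0],p[1],a,p[2]-62.7),(0,0,255))
line(T(sq(18,18,0),p[0],p[1],a,p[2]-62.7),(0,0,255))
R=(452,310.2,.049)
line(T(sq(75,110,61),*R),(0,255,0))
for cx in(-35,35):
    for cy in(-70,0,70):line(T(sq(23.5,23.5,61)+[cx,cy,0],*R),(0,255,0))
t=np.linspace(0,2*np.pi,40)
for cx,cy in((35,70),(35,0),(35,-70),(-35,70),(-35,-70)):line(T(np.c_[19*np.cos(t)+cx,19*np.sin(t)+cy,0*t+125.5],*R),(255,0,255))
cv2.imwrite("pics/o1.png",im)
E
```

```text
[418.68827615 304.41484027 201.31617133]
```

View pics/o1.png

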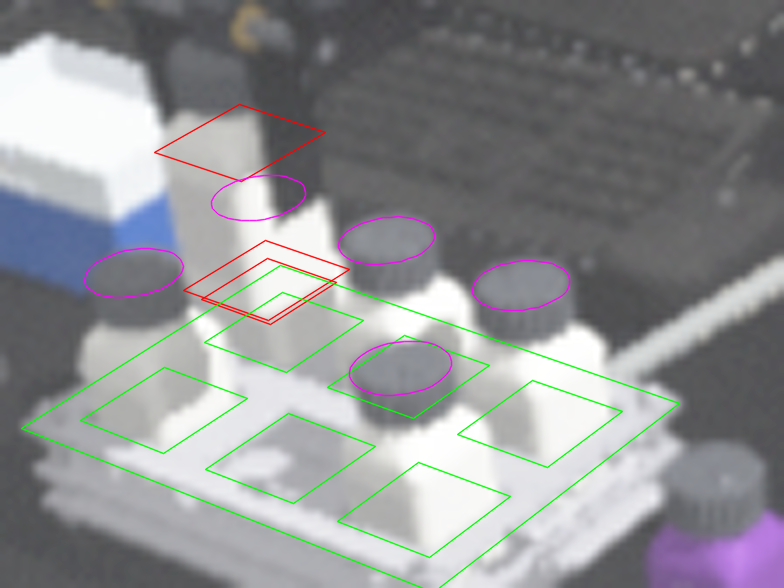

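Held bottle and rack overlays agree with the image to about 2 mm. I'll lower to just above the plate and check again there.

```bash
python3 -m creep '[{"tx":0.007,"ty":0.018,"tz":0.1,"rx":0,"ry":0,"rz":-0.001,"jaw":0.6},{"tx":0.007,"ty":0.018,"tz":0.25,"rx":0,"ry":0,"rz":-0.001,"jaw":0.6},{"tx":0.007,"ty":0.018,"tz":0.4,"rx":0,"ry":0,"rz":-0.001,"jaw":0.6},{"tx":0.007,"ty":0.018,"tz":0.46,"rx":0,"ry":0,"rz":-0.001,"jaw":0.6},{"tx":0.007,"ty":0.018,"tz":0.46,"rx":0,"ry":0,"rz":-0.001,"jaw":0.6},{"tx":0.007,"ty":0.018,"tz":0.46,"rx":0,"ry":0,"rz":-0.001,"jaw":0.6},{"tx":0.007,"ty":0.018,"tz":0.46,"rx":0,"ry":0,"rz":-0.001,"jaw":0.6}]' 20
cat > ov.py <<'E'
from geo import *
from rig import sense
import cv2,sys
f=grab_frame("scene");p=sense()["eef_pos"];print(p.round(2))
k=10;u0,v0,w,h=180,196,80,60
im=cv2.resize(f["color"][v0:v0+h,u0:u0+w,::-1],None,fx=k,fy=k,interpolation=cv2.INTER_CUBIC)
im=(255*(im/255.)**.8).astype(np.uint8)
def line(P,c):
    q=((proj(f,P)-[u0,v0]+.5)*k-.5).round().astype(np.int32);cv2.polylines(im,[q],True,c,1,cv2.LINE_AA)
def sq(hx,hy,z):return np.array([[hx,hy,z],[hx,-hy,z],[-hx,-hy,z],[-hx,hy,z]],float)
def T(P,x,y,a,z=0):
    c,s_=np.cos(a),np.sin(a);return P@np.array([[c,s_,0],[-s_,c,0],[0,0,1]])+[x,y,z]
a=np.radians(2.7)
for z,q in((0,18),(5,22),(64,22)):line(T(sq(q,q,z),p[0],p[1],a,p[2]-62.7),(0,0,255))
R=(452,310.2,.049)
line(T(sq(75,110,61),*R),(0,160,0));line(T(sq(23.5,23.5,61)+[-35,0,0],*R),(0,160,0))
cv2.imwrite(sys.argv[1],im)
E
python3 ov.py pics/o2.png; python3 rel.py 417 308.5 131 92.8
```

```text
time_s: 7.7
eef_pos: [417.6, 308.3, 133.3]
eef_rot: [-0.077, 3.139, 0.001]
force: [0.2, -0.5, -2.2]
opening: 44.2
gripper_force: 19.9
[417.55 308.33 133.2 ]
pos [417.6 308.3 133.2] jawyaw 92.82 rows t [0.0036 0.0013 0.0147] rz(from +dyaw) 0.0001 q [ 0.51  0.48  1.93  0.    0.73 -1.11] op 44.0 F [-0.5 -0.8 -2.5] M [ 0.076 -0.023  0.071] t 7.75
```

View pics/o2.png

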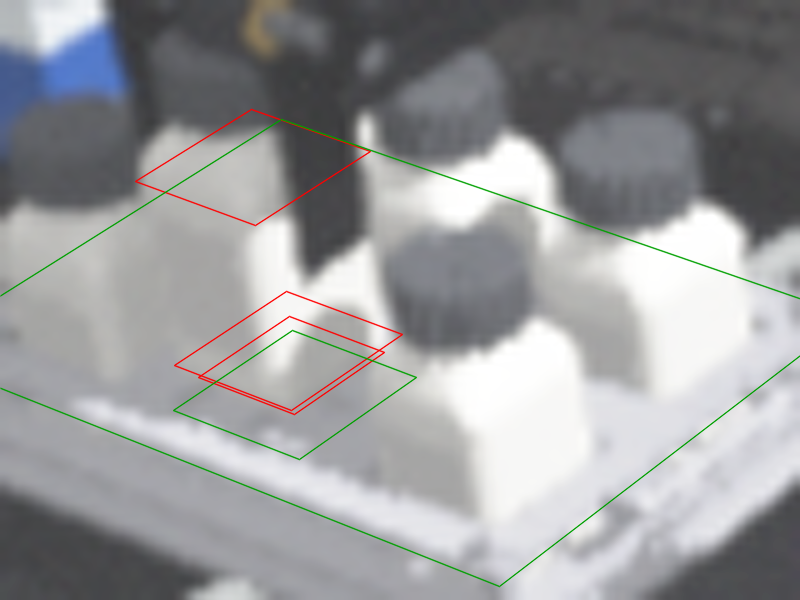

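The overlay is consistent to about 2 mm, within the taper's lead-in. Lowering slowly and watching the force.

```bash
python3 -m creep '[{"tx":0.003,"ty":0,"tz":0.03,"rx":0,"ry":0,"rz":0,"jaw":0.6},{"tx":0.003,"ty":0,"tz":0.05,"rx":0,"ry":0,"rz":0,"jaw":0.6},{"tx":0.003,"ty":0,"tz":0.065,"rx":0,"ry":0,"rz":0,"jaw":0.6},{"tx":0.003,"ty":0,"tz":0.08,"rx":0,"ry":0,"rz":0,"jaw":0.6},{"tx":0.003,"ty":0,"tz":0.08,"rx":0,"ry":0,"rz":0,"jaw":0.6}]' 20
python3 -m creep '[{"tx":0,"ty":0,"tz":0.015,"rx":0,"ry":0,"rz":0,"jaw":0.6},{"tx":0,"ty":0,"tz":0.025,"rx":0,"ry":0,"rz":0,"jaw":0.6},{"tx":0,"ty":0,"tz":0.025,"rx":0,"ry":0,"rz":0,"jaw":0.6}]' 20
python3 rel.py 417 308.5 86.7 92.8
```

```text
time_s: 8.25
eef_pos: [417.1, 308.3, 120.2]
eef_rot: [-0.077, 3.14, 0.001]
force: [0.9, 0.4, -0.5]
opening: 44.0
gripper_force: 19.9
time_s: 8.55
eef_pos: [417.5, 308.5, 116.7]
eef_rot: [-0.077, 3.139, 0.002]
force: [5.0, 2.0, -0.0]
opening: 44.0
gripper_force: 20.0
pos [417.5 308.5 116.7] jawyaw 92.82 rows t [ 0.004  -0.0003  0.1999] rz(from +dyaw) 0.0001 q [ 0.51  0.51  1.94  0.    0.69 -1.11] op 44.0 F [ 5.  2. -0.] M [ 0.377 -1.034 -0.031] t 8.55
```

```bash
python3 -m creep '[{"tx":-0.006,"ty":0.003,"tz":0,"rx":0,"ry":0,"rz":0,"jaw":0.6},{"tx":-0.01,"ty":0.005,"tz":0,"rx":0,"ry":0,"rz":0,"jaw":0.6},{"tx":-0.01,"ty":0.005,"tz":0,"rx":0,"ry":0,"rz":0,"jaw":0.6}]' 20
python3 rel.py 417 308.5 86.7 92.8
python3 -m creep '[{"tx":-0.008,"ty":0,"tz":0,"rx":0,"ry":0,"rz":0,"jaw":0.6},{"tx":-0.008,"ty":0,"tz":0,"rx":0,"ry":0,"rz":0,"jaw":0.6}]' 20
python3 rel.py 417 308.5 86.7 92.8
```

```text
time_s: 8.85
eef_pos: [417.9, 308.9, 116.3]
eef_rot: [0.077, -3.14, 0.001]
force: [1.7, -0.0, -1.7]
opening: 43.8
gripper_force: 20.0
pos [417.9 308.9 116.3] jawyaw 92.83 rows t [ 0.0058 -0.0021  0.1972] rz(from +dyaw) 0.0001 q [ 0.51  0.51  1.94  0.    0.7  -1.11] op 43.8 F [ 1.7 -0.  -1.7] M [-0.05  -0.374 -0.069] t 8.85
time_s: 9.05
eef_pos: [419.0, 308.9, 116.2]
eef_rot: [0.077, -3.14, 0.001]
force: [-0.0, 0.8, -3.0]
opening: 44.1
gripper_force: 20.0
pos [419.  308.9 116.2] jawyaw 92.82 rows t [ 0.0131 -0.0023  0.197 ] rz(from +dyaw) 0.0001 q [ 0.51  0.51  1.94  0.    0.7  -1.11] op 44.1 F [-0.   0.8 -3. ] M [ 0.067 -0.07   0.037] t 9.05
```

```bash
python3 -m creep '[{"tx":-0.005,"ty":0.002,"tz":0.03,"rx":0,"ry":0,"rz":0,"jaw":0.6},{"tx":-0.005,"ty":0.002,"tz":0.06,"rx":0,"ry":0,"rz":0,"jaw":0.6},{"tx":-0.005,"ty":0.002,"tz":0.085,"rx":0,"ry":0,"rz":0,"jaw":0.6},{"tx":-0.005,"ty":0.002,"tz":0.105,"rx":0,"ry":0,"rz":0,"jaw":0.6},{"tx":-0.005,"ty":0.002,"tz":0.12,"rx":0,"ry":0,"rz":0,"jaw":0.6},{"tx":-0.005,"ty":0.002,"tz":0.12,"rx":0,"ry":0,"rz":0,"jaw":0.6}]' 20
python3 rel.py 417 308.5 86.7 92.8
```

```text
time_s: 9.65
eef_pos: [420.0, 309.3, 98.2]
eef_rot: [0.077, -3.14, 0.0]
force: [1.0, -0.2, -2.3]
opening: 43.6
gripper_force: 20.0
pos [420.  309.3  98.2] jawyaw 92.82 rows t [ 0.0202 -0.0046  0.0763] rz(from +dyaw) 0.0001 q [ 0.51  0.54  1.95  0.    0.66 -1.11] op 43.6 F [ 1.  -0.2 -2.3] M [ 0.03  -0.008  0.027] t 9.65
```

```bash
python3 -m creep '[{"tx":0,"ty":0,"tz":0.02,"rx":0,"ry":0,"rz":0,"jaw":0.6},{"tx":0,"ty":0,"tz":0.04,"rx":0,"ry":0,"rz":0,"jaw":0.6},{"tx":0,"ty":0,"tz":0.06,"rx":0,"ry":0,"rz":0,"jaw":0.6},{"tx":0,"ty":0,"tz":0.07,"rx":0,"ry":0,"rz":0,"jaw":0.6},{"tx":0,"ty":0,"tz":0.07,"rx":0,"ry":0,"rz":0,"jaw":0.6}]' 20
python3 rel.py 417 308.5 86.7 92.8
python3 -m creep '[{"tx":0,"ty":0,"tz":0.005,"rx":0,"ry":0,"rz":0,"jaw":0.6},{"tx":0,"ty":0,"tz":0.007,"rx":0,"ry":0,"rz":0,"jaw":0.6},{"tx":0,"ty":0,"tz":0.007,"rx":0,"ry":0,"rz":0,"jaw":0.6}]' 20
python3 rel.py 417 308.5 86.7 92.8
```

```text
time_s: 10.15
eef_pos: [420.0, 309.4, 87.7]
eef_rot: [0.077, -3.14, 0.0]
force: [0.2, -0.3, -2.1]
opening: 43.8
gripper_force: 20.0
pos [420.  309.4  87.7] jawyaw 92.83 rows t [ 0.0205 -0.0047  0.0069] rz(from +dyaw) 0.0001 q [ 0.51  0.56  1.95  0.    0.63 -1.11] op 43.8 F [ 0.2 -0.3 -2.1] M [ 0.038 -0.023 -0.033] t 10.15
time_s: 10.45
eef_pos: [420.1, 309.4, 87.0]
eef_rot: [-0.077, 3.141, 0.0]
force: [-0.6, 0.3, -2.1]
opening: 43.9
gripper_force: 20.0
pos [420.1 309.4  87. ] jawyaw 92.82 rows t [ 0.0211 -0.0051  0.0018] rz(from +dyaw) 0.0001 q [ 0.51  0.56  1.95  0.    0.63 -1.11] op 43.9 F [-0.6  0.3 -2.1] M [0.043 0.011 0.032] t 10.45
```

```bash
python3 -m creep '[{"tx":0,"ty":0,"tz":0.004,"rx":0,"ry":0,"rz":0,"jaw":0.6},{"tx":0,"ty":0,"tz":0.008,"rx":0,"ry":0,"rz":0,"jaw":0.6},{"tx":0,"ty":0,"tz":0.008,"rx":0,"ry":0,"rz":0,"jaw":0.6}]' 20
python3 rel.py 417 308.5 86.7 92.8
```

```text
time_s: 10.75
eef_pos: [420.5, 309.7, 86.5]
eef_rot: [-0.078, 3.139, 0.001]
force: [-0.3, -0.7, 6.3]
opening: 44.2
gripper_force: 20.0
pos [420.5 309.7  86.5] jawyaw 92.83 rows t [ 0.024  -0.0066 -0.0015] rz(from +dyaw) 0.0002 q [ 0.51  0.56  1.95  0.    0.63 -1.11] op 44.2 F [-0.3 -0.7  6.3] M [-0.148  0.169  0.018] t 10.75
```

Seated on the floor (Fz +6 N at TCP z 86.5, underside ≈ 24). Releasing, rising to cap height, and turning anticlockwise so the jaws close along x, which centres the cap.

```bash
python3 -m creep '[{"tx":0,"ty":0,"tz":0,"rx":0,"ry":0,"rz":0,"jaw":0},{"tx":0,"ty":0,"tz":0,"rx":0,"ry":0,"rz":0,"jaw":-0.3},{"tx":0,"ty":0,"tz":0,"rx":0,"ry":0,"rz":0,"jaw":-0.3},{"tx":0,"ty":0,"tz":0,"rx":0,"ry":0,"rz":0,"jaw":-0.3}]' 20
python3 -m creep '[{"tx":0,"ty":0,"tz":-0.06,"rx":0,"ry":0,"rz":0,"jaw":-0.3},{"tx":0,"ty":0,"tz":-0.14,"rx":0,"ry":0,"rz":0,"jaw":-0.3},{"tx":0,"ty":0,"tz":-0.22,"rx":0,"ry":0,"rz":0,"jaw":-0.3},{"tx":0.008,"ty":0,"tz":-0.243,"rx":0,"ry":0,"rz":0,"jaw":-0.3},{"tx":0.008,"ty":0,"tz":-0.243,"rx":0,"ry":0,"rz":0,"jaw":-0.3},{"tx":0.008,"ty":0,"tz":-0.243,"rx":0,"ry":0,"rz":0,"jaw":-0.3}]' 20
python3 rel.py 419.3 309.5 123 172.8
```

```text
time_s: 11.15
eef_pos: [420.1, 309.4, 85.7]
eef_rot: [0.077, -3.141, -0.0]
force: [0.4, 1.1, 0.2]
opening: 61.1
gripper_force: 0.0
time_s: 11.75
eef_pos: [418.8, 309.3, 122.3]
eef_rot: [-0.078, 3.14, 0.0]
force: [-0.6, 0.2, -0.4]
opening: 61.8
gripper_force: 0.0
pos [418.8 309.3 122.3] jawyaw 92.83 rows t [-0.0036  0.0011 -0.0049] rz(from +dyaw) -0.4443 q [ 0.51  0.5   1.93  0.    0.71 -1.11] op 61.8 F [-0.6  0.2 -0.4] M [0.038 0.005 0.056] t 11.75
```

```bash
python3 - <<'E'
from geo import *
import cv2
o=[cv2.resize(grab_frame(n)["color"][y:y+120,x:x+100,::-1],None,fx=4,fy=4) for n,x,y in(("scene",170,165),("top",135,225))]
cv2.imwrite("pics/h2.png",np.hstack(o))
E
```

```text
(no output)
```

View pics/h2.png

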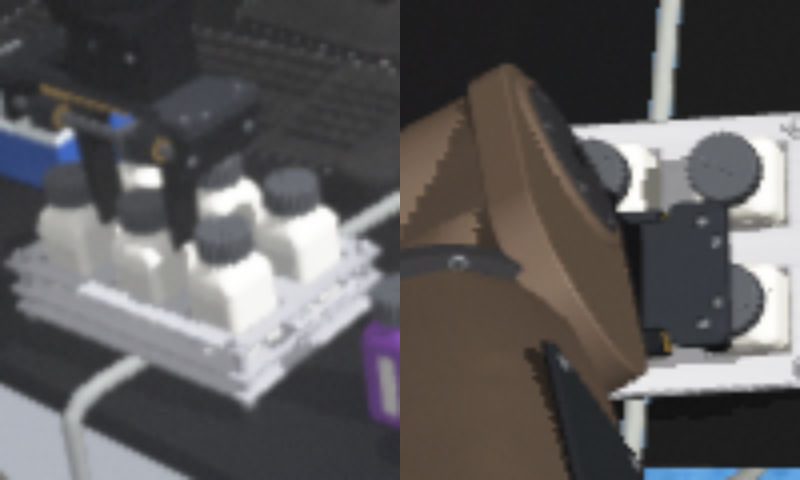

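The bottle stands in the cell at the same height as its neighbours (scene crop cap at (140,205)), with the fingers clear on both sides. Rotating for the cap grip.

```bash
python3 -m creep '[{"tx":-0.003,"ty":0.001,"tz":0,"rx":0,"ry":0,"rz":-0.222,"jaw":-0.3},{"tx":-0.003,"ty":0.001,"tz":0,"rx":0,"ry":0,"rz":-0.222,"jaw":-0.3},{"tx":-0.003,"ty":0.001,"tz":0,"rx":0,"ry":0,"rz":-0.222,"jaw":-0.3},{"tx":-0.003,"ty":0.001,"tz":0,"rx":0,"ry":0,"rz":-0.222,"jaw":-0.3},{"tx":-0.003,"ty":0.001,"tz":0,"rx":0,"ry":0,"rz":-0.222,"jaw":-0.3},{"tx":-0.003,"ty":0.001,"tz":0,"rx":0,"ry":0,"rz":-0.222,"jaw":-0.3}]'
python3 -m creep '[{"tx":0,"ty":0,"tz":0,"rx":0,"ry":0,"rz":-0.222,"jaw":-0.3},{"tx":0,"ty":0,"tz":0,"rx":0,"ry":0,"rz":-0.222,"jaw":-0.3},{"tx":0,"ty":0,"tz":0,"rx":0,"ry":0,"rz":-0.222,"jaw":-0.3},{"tx":0,"ty":0,"tz":0,"rx":0,"ry":0,"rz":-0.222,"jaw":-0.3},{"tx":0,"ty":0,"tz":0,"rx":0,"ry":0,"rz":-0.222,"jaw":-0.3},{"tx":0,"ty":0,"tz":0,"rx":0,"ry":0,"rz":-0.222,"jaw":-0.3},{"tx":0,"ty":0,"tz":0,"rx":0,"ry":0,"rz":-0.222,"jaw":-0.3}]'
python3 rel.py 419.3 309.5 123 172.8
```

```text
time_s: 12.45
eef_pos: [419.2, 309.4, 121.8]
eef_rot: [1.148, -2.924, 0.0]
force: [-0.4, -0.4, 0.4]
opening: 62.2
gripper_force: 0.0
time_s: 13.15
eef_pos: [419.3, 309.5, 122.0]
eef_rot: [2.071, -2.362, -0.0]
force: [-0.4, -0.4, -0.4]
opening: 61.7
gripper_force: 0.0
pos [419.3 309.5 122. ] jawyaw 172.47 rows t [-0.0001 -0.0001 -0.0065] rz(from +dyaw) -0.0018 q [ 0.51  0.5   1.93  0.    0.71 -2.5 ] op 61.7 F [-0.4 -0.4 -0.4] M [0.082 0.137 0.027] t 13.15
```

Gripping the cap (slowly, 15 N).

```bash
python3 -m creep '[{"tx":0,"ty":0,"tz":0,"rx":0,"ry":0,"rz":0,"jaw":-0.1},{"tx":0,"ty":0,"tz":0,"rx":0,"ry":0,"rz":0,"jaw":0.05},{"tx":0,"ty":0,"tz":0,"rx":0,"ry":0,"rz":0,"jaw":0.15},{"tx":0,"ty":0,"tz":0,"rx":0,"ry":0,"rz":0,"jaw":0.25},{"tx":0,"ty":0,"tz":0,"rx":0,"ry":0,"rz":0,"jaw":0.6},{"tx":0,"ty":0,"tz":0,"rx":0,"ry":0,"rz":0,"jaw":0.6},{"tx":0,"ty":0,"tz":0,"rx":0,"ry":0,"rz":0,"jaw":0.6}]' 15
python3 rel.py 419.3 309.5 123 172.8
```

```text
time_s: 13.85
eef_pos: [419.3, 309.5, 122.2]
eef_rot: [-2.076, 2.358, 0.0]
force: [-0.8, 1.2, 1.3]
opening: 37.8
gripper_force: 15.0
pos [419.3 309.5 122.2] jawyaw 172.74 rows t [ 0.0002 -0.0001 -0.0053] rz(from +dyaw) -0.0003 q [ 0.51  0.5   1.93  0.    0.71 -2.51] op 37.8 F [-0.8  1.2  1.3] M [ 0.083  0.319 -0.01 ] t 13.85
```

```bash
for i in 1 2; do python3 -m creep '[{"tx":0,"ty":0,"tz":0.0011,"rx":0,"ry":0,"rz":0.042,"jaw":0.6},{"tx":0,"ty":0,"tz":0.0022,"rx":0,"ry":0,"rz":0.083,"jaw":0.6},{"tx":0,"ty":0,"tz":0.0033,"rx":0,"ry":0,"rz":0.125,"jaw":0.6},{"tx":0,"ty":0,"tz":0.0044,"rx":0,"ry":0,"rz":0.167,"jaw":0.6},{"tx":0,"ty":0,"tz":0.0056,"rx":0,"ry":0,"rz":0.208,"jaw":0.6},{"tx":0,"ty":0,"tz":0.0067,"rx":0,"ry":0,"rz":0.25,"jaw":0.6},{"tx":0,"ty":0,"tz":0.0067,"rx":0,"ry":0,"rz":0.25,"jaw":0.6}]' 15
python3 rel.py 419.3 309.5 123 172.8; done
```

```text
time_s: 14.55
eef_pos: [419.3, 309.6, 121.2]
eef_rot: [-1.013, 2.974, 0.0]
force: [-0.4, 0.7, 1.1]
opening: 37.6
gripper_force: 15.4
pos [419.3 309.6 121.2] jawyaw 127.64 rows t [ 0.0003 -0.0006 -0.0117] rz(from +dyaw) -0.2509 q [ 0.51  0.5   1.93  0.    0.71 -1.72] op 37.6 F [-0.4  0.7  1.1] M [ 0.069  0.202 -0.03 ] t 14.55
time_s: 15.25
eef_pos: [419.3, 309.5, 120.2]
eef_rot: [-0.196, -3.135, 0.0]
force: [-1.5, -0.5, -0.0]
opening: 37.7
gripper_force: 15.0
pos [419.3 309.5 120.2] jawyaw 82.84 rows t [-0.0002  0.     -0.0188] rz(from +dyaw) -0.4998 q [ 0.51  0.5   1.93  0.    0.71 -0.94] op 37.7 F [-1.5 -0.5 -0. ] M [-0.059  0.252 -0.021] t 15.25
```

```bash
for i in 1 2 3; do python3 -m creep '[{"tx":0,"ty":0,"tz":0.0008,"rx":0,"ry":0,"rz":0.028,"jaw":0.6},{"tx":0,"ty":0,"tz":0.0015,"rx":0,"ry":0,"rz":0.056,"jaw":0.6},{"tx":0,"ty":0,"tz":0.0015,"rx":0,"ry":0,"rz":0.056,"jaw":0.6}]' 15 >/dev/null
python3 rel.py 419.3 309.5 123 172.8; done
```

```text
pos [419.2 309.6 120.1] jawyaw 72.93 rows t [-0.0007 -0.0006 -0.0193] rz(from +dyaw) 0.4452 q [ 0.51  0.5   1.93  0.    0.71 -0.76] op 37.5 F [-1.7  1.4  2.8] M [0.166 0.409 0.014] t 15.55
pos [419.3 309.7 120.1] jawyaw 62.86 rows t [-0.0003 -0.0012 -0.019 ] rz(from +dyaw) 0.3892 q [ 0.51  0.5   1.93  0.    0.71 -0.59] op 37.8 F [-2.7 -0.2  7.5] M [0.078 0.555 0.048] t 15.85
pos [419.4 309.5 120.2] jawyaw 52.8 rows t [ 0.0007 -0.0006 -0.0186] rz(from +dyaw) 0.3333 q [ 0.51  0.5   1.93 -0.    0.71 -0.41] op 38.0 F [-3.6 -0.1 11.1] M [-0.243  0.601  0.163] t 16.15
```

Fz rose with z stalled: the fingertips are touching the bottle's shoulder. Releasing, raising 4 mm and regripping the cap.

```bash
python3 -m creep '[{"tx":0,"ty":0,"tz":-0.003,"rx":0,"ry":0,"rz":0,"jaw":0.6},{"tx":0,"ty":0,"tz":-0.004,"rx":0,"ry":0,"rz":0,"jaw":0},{"tx":0,"ty":0,"tz":-0.004,"rx":0,"ry":0,"rz":0,"jaw":0},{"tx":0,"ty":0,"tz":-0.03,"rx":0,"ry":0,"rz":0,"jaw":0},{"tx":0,"ty":0,"tz":-0.03,"rx":0,"ry":0,"rz":0,"jaw":0},{"tx":0,"ty":0,"tz":-0.03,"rx":0,"ry":0,"rz":0,"jaw":0},{"tx":0,"ty":0,"tz":-0.03,"rx":0,"ry":0,"rz":0,"jaw":0}]' 15
python3 rel.py 419.3 309.5 124.2 52.8
python3 -m creep '[{"tx":0,"ty":0,"tz":0,"rx":0,"ry":0,"rz":0,"jaw":0.15},{"tx":0,"ty":0,"tz":0,"rx":0,"ry":0,"rz":0,"jaw":0.25},{"tx":0,"ty":0,"tz":0,"rx":0,"ry":0,"rz":0,"jaw":0.6},{"tx":0,"ty":0,"tz":0,"rx":0,"ry":0,"rz":0,"jaw":0.6},{"tx":0,"ty":0,"tz":0,"rx":0,"ry":0,"rz":0,"jaw":0.6}]' 20
python3 rel.py 419.3 309.5 124.2 52.8
```

```text
time_s: 16.85
eef_pos: [419.4, 309.5, 124.0]
eef_rot: [1.009, 2.975, 0.0]
force: [0.7, 0.2, -0.5]
opening: 47.2
gripper_force: 0.0
pos [419.4 309.5 124. ] jawyaw 52.53 rows t [ 0.0003 -0.0002 -0.0015] rz(from +dyaw) -0.0015 q [ 0.51  0.5   1.93  0.    0.72 -0.41] op 47.2 F [ 0.7  0.2 -0.5] M [-0.088  0.02   0.045] t 16.85
time_s: 17.35
eef_pos: [419.3, 309.5, 124.0]
eef_rot: [-1.01, -2.975, 0.0]
force: [0.3, -0.5, -0.8]
opening: 37.3
gripper_force: 20.0
pos [419.3 309.5 124. ] jawyaw 52.51 rows t [ 0.0001  0.0003 -0.0015] rz(from +dyaw) -0.0016 q [ 0.51  0.5   1.93  0.    0.72 -0.41] op 37.3 F [ 0.3 -0.5 -0.8] M [-0.156 -0.002  0.01 ] t 17.35
```

```bash
for i in 1 2; do python3 -m creep '[{"tx":0,"ty":0,"tz":0.0008,"rx":0,"ry":0,"rz":0.028,"jaw":0.6},{"tx":0,"ty":0,"tz":0.0015,"rx":0,"ry":0,"rz":0.056,"jaw":0.6},{"tx":0,"ty":0,"tz":0.0015,"rx":0,"ry":0,"rz":0.056,"jaw":0.6}]' 20 >/dev/null
python3 rel.py 419.3 309.5 123 172.8; done
```

```text
pos [418.9 308.9 123.8] jawyaw 42.34 rows t [0.0011 0.005  0.0055] rz(from +dyaw) 0.2752 q [ 0.51  0.5   1.93 -0.    0.72 -0.23] op 37.6 F [-2.7 -5.3  4.2] M [-0.99   0.399  0.435] t 17.65
pos [418.6 309.2 123.6] jawyaw 32.31 rows t [-0.0005  0.0049  0.0037] rz(from +dyaw) 0.2195 q [ 0.51  0.5   1.93 -0.    0.72 -0.05] op 37.8 F [-4.8 -2.6  3.5] M [-0.596  0.815  0.225] t 17.95
```

```bash
python3 -m creep '[{"tx":0,"ty":0,"tz":-0.0011,"rx":0,"ry":0,"rz":-0.042,"jaw":0.6},{"tx":0,"ty":0,"tz":-0.0022,"rx":0,"ry":0,"rz":-0.083,"jaw":0.6},{"tx":0,"ty":0,"tz":-0.0033,"rx":0,"ry":0,"rz":-0.125,"jaw":0.6},{"tx":0,"ty":0,"tz":-0.0044,"rx":0,"ry":0,"rz":-0.167,"jaw":0.6},{"tx":0,"ty":0,"tz":-0.0044,"rx":0,"ry":0,"rz":-0.167,"jaw":0.6}]' 25 >/dev/null
python3 rel.py 419.3 309.5 123 172.8
for i in 1 2 3 4; do python3 -m creep '[{"tx":0,"ty":0,"tz":0.0005,"rx":0,"ry":0,"rz":0.02,"jaw":0.6},{"tx":0,"ty":0,"tz":0.001,"rx":0,"ry":0,"rz":0.04,"jaw":0.6},{"tx":0,"ty":0,"tz":0.001,"rx":0,"ry":0,"rz":0.04,"jaw":0.6}]' 25 >/dev/null
python3 rel.py 419.3 309.5 123 172.8; done
```

```text
pos [419.4 309.6 124.2] jawyaw 62.64 rows t [ 0.0005 -0.0009  0.0079] rz(from +dyaw) 0.388 q [ 0.51  0.5   1.93  0.    0.72 -0.58] op 37.6 F [-1.5  0.2  0.5] M [-0.076  0.151  0.028] t 18.45
pos [419.5 309.7 124. ] jawyaw 55.02 rows t [ 0.0002 -0.0017  0.0068] rz(from +dyaw) 0.3457 q [ 0.51  0.5   1.93  0.    0.72 -0.45] op 37.3 F [-1.  -0.  -0.4] M [0.098 0.142 0.034] t 18.75
pos [419.4 309.6 123.9] jawyaw 47.97 rows t [ 0.0001 -0.0011  0.006 ] rz(from +dyaw) 0.3065 q [ 0.51  0.5   1.93  0.    0.71 -0.33] op 37.3 F [-0.9 -0.4 -0.7] M [0.041 0.156 0.05 ] t 19.05
pos [419.3 309.6 123.7] jawyaw 40.86 rows t [-0.0002 -0.0005  0.005 ] rz(from +dyaw) 0.267 q [ 0.51  0.5   1.93  0.    0.71 -0.2 ] op 37.5 F [-0.5  1.2  0.4] M [-0.018  0.166  0.035] t 19.35
pos [418.9 309.2 123.6] jawyaw 33.74 rows t [0.0002 0.003  0.0042] rz(from +dyaw) 0.2274 q [ 0.51  0.5   1.93 -0.    0.72 -0.08] op 37.5 F [-3.3 -3.   3.4] M [-0.412  0.685  0.173] t 19.65
```

```bash
for i in 1 2 ; do python3 -m creep '[{"tx":0,"ty":0,"tz":0,"rx":0,"ry":0,"rz":0.02,"jaw":0.6},{"tx":0,"ty":0,"tz":0,"rx":0,"ry":0,"rz":0.02,"jaw":0.6}]' 25 >/dev/null
python3 rel.py 419.3 309.5 123 172.8; done
```

```text
pos [418.8 309.3 123.6] jawyaw 30.18 rows t [-0.0007  0.0036  0.0038] rz(from +dyaw) 0.2077 q [ 0.51  0.5   1.93  0.    0.72 -0.02] op 37.7 F [-5.8 -1.7  2.9] M [-0.263  1.028  0.411] t 19.85
pos [418.9 309.2 123.6] jawyaw 26.62 rows t [0.0008 0.0035 0.0038] rz(from +dyaw) 0.1879 q [ 0.51  0.5   1.93 -0.    0.72  0.04] op 37.4 F [-4.3 -3.   2.9] M [-0.627  0.881  0.55 ] t 20.05
```

Hard stop confirmed: 0.55 N m, and it repeats at the same angle. Backing off in fine steps to find where the wind-up is gone.

```bash
for i in 1 2 3 4 5; do python3 -m creep '[{"tx":0,"ty":0,"tz":-0.0003,"rx":0,"ry":0,"rz":-0.012,"jaw":0.6},{"tx":0,"ty":0,"tz":-0.0003,"rx":0,"ry":0,"rz":-0.012,"jaw":0.6}]' 25 >/dev/null
python3 rel.py 419.3 309.5 123 172.8; done
```

```text
pos [419.  309.3 123.6] jawyaw 28.81 rows t [0.0004 0.0026 0.004 ] rz(from +dyaw) 0.2 q [0.51 0.5  1.93 0.   0.72 0.01] op 37.7 F [-4.6 -2.4  3.8] M [-0.693  0.919  0.066] t 20.25
pos [419.2 309.4 123.7] jawyaw 30.83 rows t [0.0005 0.0008 0.0046] rz(from +dyaw) 0.2113 q [ 0.51  0.5   1.93  0.    0.71 -0.03] op 37.2 F [-3.6 -2.   2.6] M [-0.514  0.795  0.033] t 20.45
pos [419.4 309.5 123.7] jawyaw 32.92 rows t [ 0.0006 -0.0007  0.0048] rz(from +dyaw) 0.2229 q [ 0.51  0.5   1.93 -0.    0.71 -0.07] op 37.6 F [-1.4 -2.4  2.4] M [-0.597  0.516  0.017] t 20.65
pos [419.7 309.6 123.8] jawyaw 35.02 rows t [ 0.0008 -0.0025  0.0051] rz(from +dyaw) 0.2346 q [ 0.51  0.5   1.93  0.    0.71 -0.1 ] op 37.5 F [-0.3 -2.1  0.2] M [-0.387  0.12   0.008] t 20.85
pos [419.6 309.7 123.8] jawyaw 37.15 rows t [ 0.0003 -0.0023  0.0051] rz(from +dyaw) 0.2464 q [ 0.51  0.5   1.93  0.    0.71 -0.14] op 37.1 F [-1.  -0.5 -0.4] M [-0.121  0.106 -0.026] t 21.05
```

```bash
python3 - <<'E'
from geo import *
np.save("s_a.npy",np.mean([grab_frame("scene")["color"].astype(float) for _ in range(4)],0))
E
python3 -m creep '[{"tx":0,"ty":0,"tz":-0.0011,"rx":0,"ry":0,"rz":-0.042,"jaw":0.6},{"tx":0,"ty":0,"tz":-0.0022,"rx":0,"ry":0,"rz":-0.083,"jaw":0.6},{"tx":0,"ty":0,"tz":-0.0033,"rx":0,"ry":0,"rz":-0.125,"jaw":0.6},{"tx":0,"ty":0,"tz":-0.0044,"rx":0,"ry":0,"rz":-0.167,"jaw":0.6},{"tx":0,"ty":0,"tz":-0.0056,"rx":0,"ry":0,"rz":-0.208,"jaw":0.6},{"tx":0,"ty":0,"tz":-0.0067,"rx":0,"ry":0,"rz":-0.25,"jaw":0.6},{"tx":0,"ty":0,"tz":-0.0067,"rx":0,"ry":0,"rz":-0.25,"jaw":0.6}]' 25
python3 -m creep '[{"tx":0,"ty":0,"tz":-0.0011,"rx":0,"ry":0,"rz":-0.042,"jaw":0.6},{"tx":0,"ty":0,"tz":-0.0022,"rx":0,"ry":0,"rz":-0.083,"jaw":0.6},{"tx":0,"ty":0,"tz":-0.0033,"rx":0,"ry":0,"rz":-0.125,"jaw":0.6},{"tx":0,"ty":0,"tz":-0.0044,"rx":0,"ry":0,"rz":-0.167,"jaw":0.6},{"tx":0,"ty":0,"tz":-0.0056,"rx":0,"ry":0,"rz":-0.222,"jaw":0.6},{"tx":0,"ty":0,"tz":-0.006,"rx":0,"ry":0,"rz":-0.222,"jaw":0.6},{"tx":0,"ty":0,"tz":-0.006,"rx":0,"ry":0,"rz":-0.222,"jaw":0.6}]' 25 >/dev/null
python3 rel.py 419.3 309.5 123 172.8
python3 - <<'E'
from geo import *
import cv2
b=np.mean([grab_frame("scene")["color"].astype(float) for _ in range(4)],0);np.save("s_b.npy",b);a=np.load("s_a.npy")
s=(slice(205,250),slice(185,225))
cv2.imwrite("pics/ab.png",np.hstack([cv2.resize(x[s].clip(0,255).astype(np.uint8)[:,:,::-1],None,fx=10,fy=10,interpolation=cv2.INTER_CUBIC) for x in(a,b)]))
E
```

```text
time_s: 21.95
eef_pos: [419.2, 309.5, 124.8]
eef_rot: [-0.212, -3.134, -0.0]
force: [-1.0, 1.4, -2.7]
opening: 37.5
gripper_force: 25.0
pos [419.1 309.6 125.7] jawyaw 121.85 rows t [-0.0006 -0.0011  0.0178] rz(from +dyaw) -0.2831 q [ 0.51  0.49  1.93  0.    0.72 -1.62] op 37.7 F [-2.5  1.1 -1.8] M [ 0.319  0.608 -0.012] t 22.65
```

View pics/ab.png

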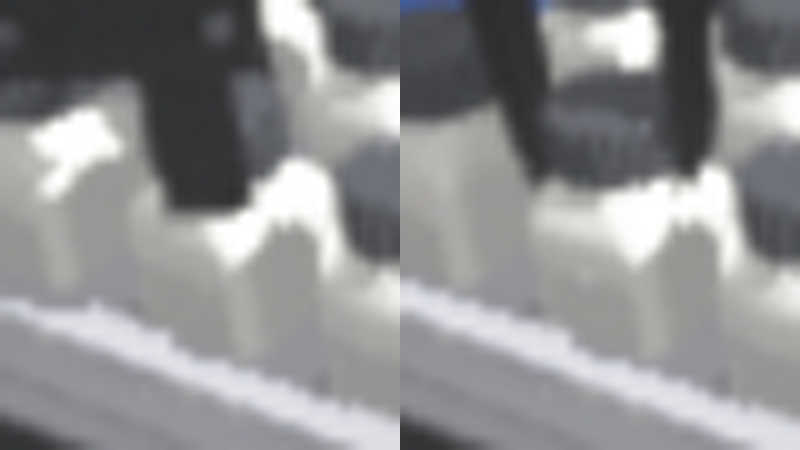

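```bash
python3 - <<'E'
from geo import *
f=grab_frame("scene");a=np.linspace(0,2*np.pi,200)
pts=np.array([[sx*15+7*np.cos(t),sy*15+7*np.sin(t)] for sx in(-1,1) for sy in(-1,1) for t in a])
for d in range(-8,13,2):
    r=np.radians(d);R=np.array([[np.cos(r),-np.sin(r)],[np.sin(r),np.cos(r)]])
    def P(q,z):return proj(f,np.c_[q@R.T+[419.3,309.5],np.full(len(q),z)])
    o=P(pts,24+38)[:,0]
    c=P(np.array([[-15-4.95,-15-4.95]]),24+38)[0]
    print(d,round(o.min(),2),round(c[0],2),round(o.max(),2),"frac",round((c[0]-o.min())/(o.max()-o.min()),3),c[1].round(1))
s=slice(226,240)
for n in"ab":
    g=np.load(f"s_{n}.npy").mean(2)[s,194:222]; 
    for row in g[::3]: print(n,row.round().astype(int))
E
```

```text
-8 199.14 207.67 219.51 frac 0.419 239.8
-6 199.1 208.03 219.54 frac 0.437 239.8
-4 199.06 208.39 219.56 frac 0.455 239.8
-2 199.04 208.76 219.58 frac 0.473 239.8
0 199.02 209.12 219.58 frac 0.491 239.7
2 199.02 209.49 219.58 frac 0.509 239.7
4 199.02 209.85 219.57 frac 0.527 239.6
6 199.04 210.22 219.54 frac 0.545 239.6
8 199.06 210.58 219.51 frac 0.563 239.5
10 199.09 210.94 219.47 frac 0.582 239.4
12 199.13 211.3 219.42 frac 0.6 239.3
a [152 150 152 158 172 177 175 145 128 124 125 134 141 148 180 244 252 253
 244 250 238 246 249 245 193 108  78  88]
a [152 152 151 152 161 164 166 167 172 176 182 193 227 248 253 254 237 178
 155 152 152 152 171 237 240 170 101  84]
a [150 149 149 149 148 152 152 153 155 156 161 164 166 181 178 168 157 154
 152 152 152 152 159 200 197 187 179 174]
a [191 168 155 147 137 145 149 150 148 149 150 150 150 156 167 168 163 155
 153 152 151 152 152 164 169 175 184 193]
a [225 225 226 224 223 211 206 202 165 150 148 149 148 150 164 170 167 159
 154 151 150 149 149 153 156 160 163 165]
b [151 152 152 158 186 206 212 212 213 214 218 238 249 253 254 255 255 254
 242 250 237 246 248 244 191 107  78  89]
b [152 152 151 153 162 169 172 179 180 187 193 200 216 241 252 253 239 181
 155 151 149 150 169 236 240 168 100  84]
b [150 150 150 150 150 156 155 156 160 172 167 166 167 170 177 172 164 153
 150 150 150 150 157 200 196 187 180 175]
b [157 155 149 143 137 148 151 150 151 151 150 150 151 152 161 169 168 158
 152 149 149 150 152 164 169 176 183 194]
b [225 226 225 224 223 216 214 204 166 152 150 151 150 151 154 167 170 163
 154 150 149 148 149 154 156 160 164 165]
```

The ridge shift (≈0.5 px) shows the bottle took up its full play, about 12°, so the cap is roughly 82° off the stop. Adding 8° and easing down slightly, because Fz shows the bottle's weight hanging on the grip.

```bash
python3 -m creep '[{"tx":0,"ty":0,"tz":0,"rx":0,"ry":0,"rz":-0.024,"jaw":0.6},{"tx":0,"ty":0,"tz":0.001,"rx":0,"ry":0,"rz":-0.045,"jaw":0.6},{"tx":0,"ty":0,"tz":0.003,"rx":0,"ry":0,"rz":-0.045,"jaw":0.6},{"tx":0,"ty":0,"tz":0.003,"rx":0,"ry":0,"rz":-0.045,"jaw":0.6},{"tx":0,"ty":0,"tz":0.003,"rx":0,"ry":0,"rz":-0.045,"jaw":0.6}]' 25 >/dev/null
python3 rel.py 419.3 309.5 123 130
python3 -m creep '[{"tx":0,"ty":0,"tz":0.003,"rx":0,"ry":0,"rz":0,"jaw":0.6},{"tx":0,"ty":0,"tz":0.003,"rx":0,"ry":0,"rz":0,"jaw":0.6},{"tx":0,"ty":0,"tz":0.003,"rx":0,"ry":0,"rz":0,"jaw":0.6}]' 25 >/dev/null
python3 rel.py 419.3 309.5 123 130
```

```text
pos [419.3 309.6 125.5] jawyaw 130.16 rows t [ 0.0004 -0.0002  0.0167] rz(from +dyaw) 0.0009 q [ 0.51  0.49  1.93  0.    0.72 -1.76] op 37.5 F [-5.1  1.2  4. ] M [0.434 1.152 0.016] t 23.4
pos [419.4 309.6 125.3] jawyaw 130.2 rows t [ 0.0009 -0.      0.0155] rz(from +dyaw) 0.0011 q [ 0.51  0.5   1.93  0.    0.72 -1.76] op 37.7 F [-5.   0.3  8.2] M [ 0.386  1.285 -0.026] t 23.7
```

The bottle sits pressed to the floor (Fz +8 N), and the cap is about 2 mm above its bottomed height, which matches a quarter turn. It is still gripped at 25 N.

```bash
python3 -c "
from rig import *
print(finish_job())"
```

```text
the job is handed in; nothing more can be done
None
```

I put the spare bottle fully down in the rack's empty cell (cell1), screwed its cap to the hard stop, backed it off about a quarter turn (estimated from wrist angle and cap height, not seen directly), and handed the job in at about 24 s with the cap still gripped; I briefly let go of the cap once partway through screwing down, to regrip higher after the fingertips touched the bottle's shoulder.

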